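# Load the vial-case feeder and set its brake nut

## Robot

A 6-joint arm with a two-finger parallel gripper is mounted at the origin on the work surface. World frame = base frame: x ahead of the robot, y to its left, z up, the work surface at z = 0. Lengths are in m, angles in degrees, forces in N, time in s.
With the tool pointing down it reaches from about 0.375 to 0.9 m from the base axis. Payload 3.1 kg.
Tool frame: the origin (TCP) lies between the finger pads, 19 mm behind the fingertips; this is the grasp point; z points along the fingers, y is the line along which they close (so a half turn about z gives the same grasp; the last joint's range is limited). The gripper opens to 87 mm and grips with 3 to 60 N. Pads are 19 mm wide; open, the fingers measure 117 mm over their backs; the gripper's body (75 mm by 190 mm) begins 51 mm behind the grasp point.
Start: joints at [63.742, 30.224, 82.088, -0, 67.689, -10.227], TCP at [0.173, 0.601, 0.241] pointing down, gripper open.
Joint ranges: [-176.69, 176.69], [-43.24, 126.21], [12.49, 139.97], [-82, 262], [0, 151.66], [-163.58, 163.58]. Speed limits (degrees/s): [159.86, 159.86, 180, 180, 180, 180].

## Interface

Orientations are given as a 3x3 rotation matrix whose columns are the frame's x, y, z axes.
In Python, from rig import read_state, optics, bot gives the robot as it stands. The module is installed in compiled form; this text tells all that it offers.
- The arm moves only by the tool send_rows, never from a script. Its argument "commands" is a list of rows, each a list of 7 numbers: the turn, a rotation vector about the tool's x, y, z in units of 5 degrees (1.0 is 5 degrees), then the shift along the tool's x, y, z in units of 30 mm (1.0 is 30 mm), then the opening, from 0 (shut) to 1 (fully open). In form: [[rx, ry, rz, tx, ty, tz, gripper], ...]. A call has 1 to 20 rows; each row is the pose to reach, as a shift and turn from the pose commanded when the call began, along the tool's axes at that moment; what a row does not reach only later rows make up. A row lasts 1/12 s, in which the tool goes at most 41.7 mm and 7.16 degrees, less where a joint would pass 70% of its speed; a pose out of reach is approached as far as the arm can. A call with a gripper value outside its range is refused whole. The fingers move at their own pace and stop on an object; the grip force is fixed at half the most. Time passes only in rows, so rows that repeat a pose let the fingers close. It gives the time, the measured TCP pose, the force, the opening and the grip force at its end, in the units of the state.
- read_state(): the state, without advancing time (a new reading comes with each control period).
- optics.capture(name): name is "scene" or "top"; returns a dict with "image" (420x560x3 uint8, blue, green, red), "intrinsics" (3x3 intrinsics, pixels), "extrinsics" (4x4, takes a point from world to camera coordinates). Camera axes: x right, y down, z forward; pixel columns grow to the right and rows downward; lengths in m; the calibration is good to about 2 mm. A picture is of the moment at which its call begins. There is no depth.
- bot.hand_in(): hands the job in; it is judged then, once.
The state is a dict: "time_s": time; "joint_positions": joint angles; "qvel": joint speeds; "tau": joint torques, N m; "position": TCP position; "tcp_rot": TCP orientation; "force": force on the tool from outside, world axes, zero at the start; "moment": the same for the moment, N m; "opening": opening from 0.0 (shut) to 1.0 (fully open); "grasp_force": force on a finger pad.
Only numpy, scipy, OpenCV 4.12 (cv2) and the standard library are available. Lean on these libraries where they do the work, as an engineer would, in place of code of your own. Each camera call takes 0.05 s, during which the arm holds its last target. There are 200 camera calls.

## Task

Load the case feeder: stack the deep loose vial case and then the shallow one, each lying flat and squarely with its edges flush, on top of the case already on the feeder's platform, and let go of them. With the column loaded, set the feeder's brake: thread the big knurled hand nut clockwise until it bottoms out, back it off a quarter turn, and finish still gripping the nut there. Leave everything else on the bench where it is.

Things in the scene. Friction and masses are not known exactly. Their poses are not given: they have to be found in the camera images.
- feeder: Off-white feeder, fixed: base plate 170 (x) x 245 (y, -65 to +180) x 12 mm, aluminium platform 110 x 80 mm with its top 20 mm above the bench. Origin: on the bench under the platform's centre, z up. At y = +125 mm a block 75 x 75 mm, 45 mm high, with an upright post (32 mm thick, 40 mm flange on top at 95 mm) and a 12 mm stud to 142 mm, carrying the hand nut.
- case_base: Closed grey plastic vial case, 90 (x) x 60 (y) x 30 mm high, loose, already lying on the platform (underside 20 mm above the bench): the foot of the column. Dark lid seam all round, small steel latch on the -x end. Origin: centre of the underside, z up, x along the 90 mm side.
- case_deep: Closed grey plastic vial case, the deep one: 90 (x) x 60 (y) x 44 mm high, about 0.15 to 0.3 kg, loose, flat on the bench at the robot's right. Same looks and axes as case_base; origin: centre of the underside. Latch at either end in the stack is fine.
- case_shallow: Closed grey plastic vial case, the shallow one: 90 (x) x 60 (y) x 28 mm high, about 0.1 to 0.2 kg, loose, flat on the bench at the robot's right; may have changed places with the deep one. Same looks and axes; origin: centre of the underside.
- knurled_nut: Knurled steel hand nut, upright cylinder 44 mm across, 30 mm high, captive on the post, thread already started. Origin: centre of its underside, 95 mm above the bench when bottomed out on the flange. Coarse right-hand thread: clockwise from above moves it down, 8 mm per turn (2 mm per quarter turn).
- nut_grip (a point): Point on the nut's axis at a good height to grip, 21 mm above the nut's underside (9 mm below its top).
- thread (a joint): Turn of the hand nut in rad: 0 = bottomed out (hard stop), growing as it is unscrewed (anticlockwise from above); starts between 1.8 and 3.2. It turns stiffly (about 0.04 N m friction) and stays where it is left.
- reagent_bottle: Amber bottle, 60 mm across, 130 mm tall, standing behind the feeder. Bystander. Origin: centre of the underside.
- wash_bottle: White plastic bottle with a black cap, 56 mm across, 110 mm tall, standing behind the feeder. Bystander. Origin: centre of the underside.
- squat_jar: Small glass jar with a lid, 30 mm across, 32 mm tall, between the loose cases and the feeder. Bystander. Origin: centre of the underside.
- beaker: Open glass beaker, 64 mm across, 80 mm tall, at the near right. Bystander. Origin: centre of the underside.
- screwdriver: Screwdriver, 150 mm long, lying on the bench at the far right of the loose cases. Bystander.
- keypad: Flat off-white keypad 90 x 130 x 16 mm at the left. Bystander. Origin: centre of the underside.
- vial_carton: Open cardboard carton with vials, 160 x 120 x 60 mm, at the left. Bystander. Origin: centre of the underside.
Not all that is in view belongs to the job. Leave any green or turquoise look-alike of the case_deep alone.

How it is judged (in metres and radians):
On the way, in this order (a step that is already met when the one before it is completed fails the run):
1. the deep case lies squarely on the case on the platform, released (distance of case_base from where it was at the start of the episode below 0.012 m and angle between each of case_base, case_deep's own z axis and vertical below 0.05 rad and horizontal distance between case_deep and case_base below 0.008 m and z of case_deep in the frame of case_base between 0.026 and 0.034 m and angle between the x axis of case_deep and the x axis of case_base, either way round below 0.14 rad and contact force between the fingers and case_deep below 0.1 N and linear speed of case_deep below 0.02 m/s), for 0.2 s.
2. the shallow case lies squarely on the deep one, released (all of step 1 and horizontal distance between case_shallow and case_deep below 0.008 m and z of case_shallow in the frame of case_deep between 0.04 and 0.048 m and angle between the x axis of case_shallow and the x axis of case_deep, either way round below 0.14 rad and angle between case_shallow's own z axis and vertical below 0.05 rad and contact force between the fingers and case_shallow below 0.1 N and linear speed of case_shallow below 0.02 m/s and horizontal distance between case_shallow and case_base below 0.01 m), for 0.2 s.
3. with the column standing, the nut is bottomed out (all of step 2 and value of joint thread below 0.1 rad), for 0.1 s.
At the end, for the whole second after the job is handed in: Base case within 12 mm of its start; deep case on it, shallow on deep: centred within 8 mm (shallow to base 10), parallel within 0.14 rad, level, untouched. Nut was bottomed (thread < 0.1) after that; now thread 1.57 +- 0.35 rad, still, gripped with over 5 N, TCP within 35 mm of nut_grip (all of step 2 and value of joint thread between 1.221 and 1.921 rad and velocity of joint thread between -0.05 and 0.05 rad/s and contact force between the fingers and knurled_nut above 5 N and distance between the grasp point and nut_grip below 0.035 m); the arm keeps its last pose, push and grip.
It fails at once if a bystander is moved more than 30 mm (distance of any of reagent_bottle, wash_bottle, squat_jar, beaker, screwdriver, keypad, vial_carton from where it was at the start of the episode above 0.03 m).
It also fails if it takes over 72 s, if anything falls off the work surface, if the arm or the gripper's body presses on something with over 40 N, if the wrist force passes 120 N, or if a joint passes its speed limit or range.

## Working session

There is one attempt and no reset: what is moved stays moved. The work goes in short steps, Python scripts to look and compute and a tool call to move; the robot and the scene stay as the last step left them, time stands still between calls to the robot, and variables do not carry over. Pictures are saved under pics/ and viewed, at most 10 in all, crops included, and the job is handed in when it is done.

Besides the shell and the picture viewer there is one more tool, called after ">>>" by a JSON object that holds its "op" and its "data". send_rows: Moves the arm, as the interface text tells. Its arguments: {"type":"object","properties":{"commands":{"type":"array","items":{"type":"array","items":{"type":"number"}}}},"required":["commands"]}

```bash
mkdir -p pics
cat > h.py <<'E'
import numpy as np, cv2
from rig import read_state, optics, bot
def cap(n):
    d=optics.capture(n); return d["image"],np.array(d["intrinsics"]),np.array(d["extrinsics"])
def ray(px,K,E,z):
    px=np.atleast_2d(px).astype(float)
    d=np.c_[px,np.ones(len(px))]@np.linalg.inv(K).T@E[:3,:3]
    c=-E[:3,:3].T@E[:3,3]
    return c+d*((z-c[2])/d[:,2])[:,None]
def proj(P,K,E):
    P=np.atleast_2d(P); q=(P@E[:3,:3].T+E[:3,3])@K.T; return q[:,:2]/q[:,2:]
E
python3 - <<'E'
from h import *
for n in("scene","top"):
    im,K,E=cap(n); cv2.imwrite(f"pics/{n}0.png",im); np.savez(n+"0.npz",im=im,K=K,E=E)
    print(n,K.tolist(),np.round(-E[:3,:3].T@E[:3,3],3),np.round(E[:3,:3],3).tolist())
s=read_state();print({k:np.round(v,3).tolist() for k,v in s.items()})
E
```

```text
scene [[450.19572775534584, 0.0, 279.6550203694131], [0.0, 450.19572775534584, 200.43081467426484], [0.0, 0.0, 1.0]] [1.181 0.512 1.263] [[-0.694, 0.72, -0.009], [0.589, 0.561, -0.582], [-0.414, -0.409, -0.813]]
top [[429.5890112758207, 0.0, 275.14664087566774], [0.0, 429.5890112758207, 214.3121048891648], [0.0, 0.0, 1.0]] [ 0.448 -0.042  1.283] [[-0.011, -1.0, -0.003], [-0.991, 0.011, -0.133], [0.133, 0.002, -0.991]]
{'time_s': 0.1, 'joint_positions': [63.74, 30.273, 82.147, 0.001, 67.69, -10.226], 'qvel': [0.039, -0.158, -0.249, 0.053, -0.033, 0.012], 'tau': [-0.0, -44.098, -17.715, 0.063, 0.053, -0.0], 'position': [0.172, 0.6, 0.24], 'tcp_rot': [[-0.961, 0.276, -0.001], [0.276, 0.961, -0.002], [0.0, -0.002, -1.0]], 'force': [-0.847, 0.172, 0.511], 'moment': [-0.044, -0.007, -0.037], 'grasp_force': 0.0, 'opening': 0.999}
```

View pics/scene0.png

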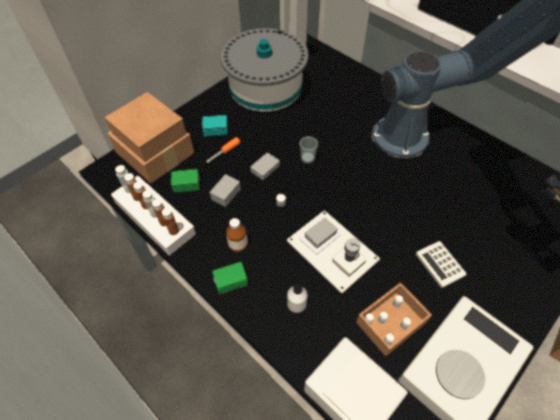

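View pics/top0.png

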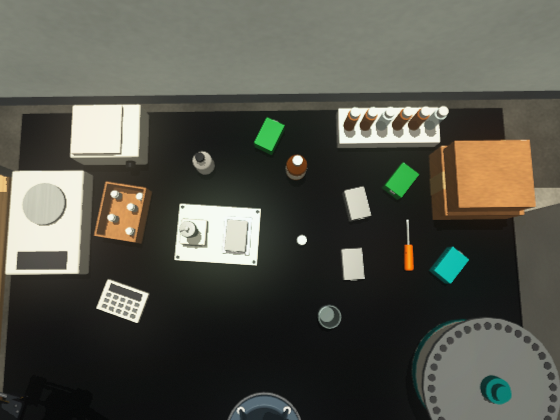

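Scene view: two loose grey cases at (225,189) and (265,166), the feeder at (333,250), the nut at (352,248) and the squat jar at (281,200). Top view: the grey cases are at (357,204) and (352,264), the base case at (236,236), the nut at (188,231) and the jar at (302,240). The green ones at (269,135) and (401,180) and the turquoise one at (449,265) are look-alikes to leave alone. Next I'll use an enlarged crop to tell deep from shallow.

Run:
```python
from h import *
a=np.load("scene0.npz");b=np.load("top0.npz")
c1=cv2.resize(a["im"][140:215,195:295],None,fx=4,fy=4,interpolation=cv2.INTER_CUBIC)
c2=cv2.resize(b["im"][175:295,330:380],None,fx=4,fy=4,interpolation=cv2.INTER_CUBIC)
c3=cv2.resize(b["im"][200:270,170:265],None,fx=4,fy=4,interpolation=cv2.INTER_CUBIC)
out=np.zeros((590,790,3),np.uint8)
out[:300,:400]=c1;out[300:580,:380]=c3;out[:480,410:610]=c2
cv2.imwrite("pics/crop0.png",out)
for nm,d,rs in(("top",b,[(175,225,335,380),(240,290,335,380),(212,262,218,255)]),("scene",a,[(170,208,205,245),(148,185,245,285),(212,250,300,345)])):
  for r0,r1,c0,c1 in rs:
    g=cv2.cvtColor(cv2.resize(d["im"][r0:r1,c0:c1],None,fx=4,fy=4,interpolation=cv2.INTER_CUBIC),cv2.COLOR_BGR2GRAY)
    t,m=cv2.threshold(g,0,255,cv2.THRESH_OTSU)
    k=max(cv2.findContours(m,0,1)[0],key=cv2.contourArea)
    R=cv2.minAreaRect(k); print(nm,t,np.round((np.array(R[0])+.5)/4-.5+[c0,r0],2),np.round(np.array(R[1])/4,2),round(R[2],1),cv2.contourArea(k)/16)
```

```text
top 117.0 [357.36 202.99] [31.91 20.84] 75.8 615.40625
top 113.0 [352.58 263.68] [32.1  21.21] 85.1 634.875
top 197.0 [236.  236.5] [49.75 36.75] 90.0 1824.5625
scene 95.0 [223.48 187.98] [18.95 29.53] 35.5 465.4375
scene 93.0 [264.34 164.32] [17.22 26.74] 46.0 394.46875
scene 124.0 [322.  230.5] [37.75 44.75] 90.0 1361.40625
```

View pics/crop0.png

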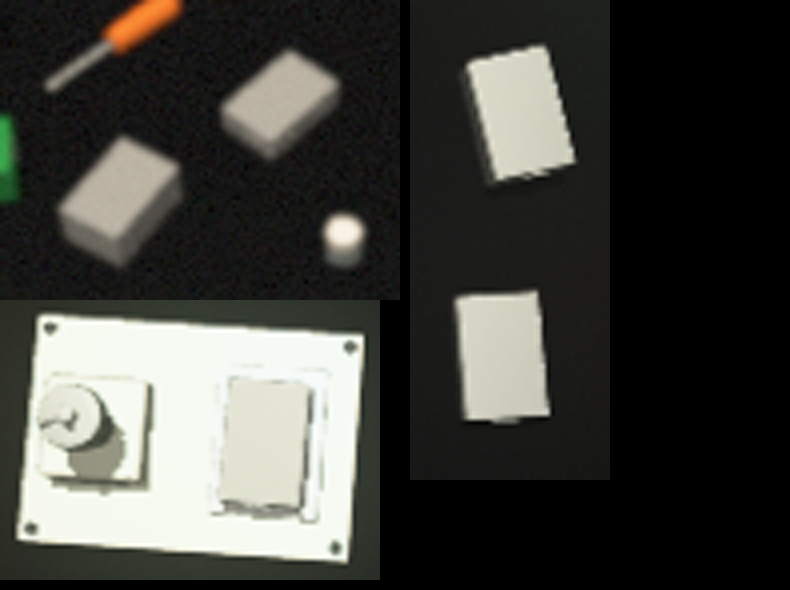

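In the crop, the left-lower case in the scene view (225,189) has the thicker side wall (about 1.5 times), so it is the deep case, at (357,204) in the top view. The one at scene (265,166), top (352,264), is shallow.

Run:
```python
from h import *
b=np.load("top0.npz");K,E=b["K"],b["E"];im=b["im"]
def cr(win,f):
    r0,r1,c0,c1=win
    c=cv2.resize(im[r0:r1,c0:c1],None,fx=8,fy=8,interpolation=cv2.INTER_CUBIC)
    g=cv2.GaussianBlur(cv2.cvtColor(c,cv2.COLOR_BGR2GRAY),(9,9),0)
    m=f(g,c); k=max(cv2.findContours(m,0,1)[0],key=cv2.contourArea)
    return (k[:,0]+.5)/8-.5+[c0,r0],g
def rect(px,z,n):
    w=ray(px,K,E,z)[:,:2]; R=cv2.minAreaRect((w*1000).astype(np.float32)); p=cv2.boxPoints(R)
    M=cv2.moments((w*1000).astype(np.float32)); 
    e=max([p[1]-p[0],p[2]-p[1]],key=np.linalg.norm); print(n,np.round(R[0],1),"mom",round(M["m10"]/M["m00"],1),round(M["m01"]/M["m00"],1),np.round(R[1],1),"long-axis yaw",round(np.degrees(np.arctan2(e[1],e[0]))%180,1))
th=lambda t:(lambda g,c:(g>t).astype(np.uint8)*255)
for t in(105,125):
  rect(cr((175,225,335,380),th(t))[0],.044,f"deep{t}"); rect(cr((240,290,335,380),th(t))[0],.028,f"shal{t}")
rect(cr((195,275,165,270),th(130))[0],.012,"plate")
px,g=cr((212,262,218,255),th(130)); print(g[200,::12],g[::14,150])
for lo,hi in((200,237),(190,240)):
  rect(cr((214,257,222,251),lambda g,c:cv2.morphologyEx(cv2.inRange(g,lo,hi),cv2.MORPH_OPEN,np.ones((41,41))))[0],.05,"base")
gg=cr((210,250,172,210),th(130))[1];
cv2.imwrite("pics/nut.png",cv2.resize(gg,None,fx=2,fy=2)) 
h=cv2.HoughCircles(gg,cv2.HOUGH_GRADIENT,2,200,param1=80,param2=20,minRadius=50,maxRadius=95);print(h, [ray((h[0,0,:2]+.5)/8-.5+[172,210],K,E,z).round(4).tolist() for z in(.125,.13)])
```

```text
deep105 [ 645.6 -280.6] mom 646.6 -280.1 [94.1 62.1] long-axis yaw 12.0
shal105 [ 470.  -263.3] mom 470.4 -263.0 [92.6 62.1] long-axis yaw 2.9
deep125 [ 645.7 -280.7] mom 646.7 -280.2 [93.1 61.1] long-axis yaw 12.1
shal125 [ 470.1 -263.4] mom 470.5 -263.1 [91.4 61.2] long-axis yaw 3.0
plate [563.  131.8] mom 563.0 131.8 [246.6 171.2] long-axis yaw 85.6
[248 248 248 243 241 229 225 225 225 225 225 224 225 225 225 226 226 226
 219 134 234 243 243 248 248] [248 248 248 248 248 220 227 226 226 227 226 226 226 226 225 225 225 225
 224 224 224 224 211 159 154 253 248 248 248]
base [556.6  75.9] mom 557.0 75.7 [60.1 91. ] long-axis yaw 174.8
base [556.6  75.8] mom 556.9 75.8 [61.4 91.9] long-axis yaw 175.1
[[[123.  151.   60.8]
  [259.  299.   57.8]]] [[[0.5682, 0.1992, 0.125]], [[0.5677, 0.1981, 0.13]]]
```

```bash
cat > go.py <<'E'
import sys
from h import *
from scipy.spatial.transform import Rotation as Ro
# usage: go.py x y z(mm) yaw_of_tool_y(deg): row numbers from the measured pose
x,y,z,a=map(float,sys.argv[1:5]); a=np.radians(a); s=read_state()
R=np.array(s["tcp_rot"]);Y=np.array([np.cos(a),np.sin(a),0]);Z=np.array([0,0,-1.]);T=np.c_[np.cross(Y,Z),Y,Z]
d=np.array([x,y,z])/1000-s["position"]
print("rot",np.round(Ro.from_matrix(R.T@T).as_rotvec(degrees=True)/5,3),"sh",np.round(R.T@d/.03,3),"dist",np.round(d*1000,1),
 "t",round(s["time_s"],2),"J",np.round(s["joint_positions"],1),"F",np.round(s["force"],1),"op",round(s["opening"],3),"g",round(s["grasp_force"],1))
E
python3 go.py 646.6 -280.2 160 102.1
```

```text
rot [-0.02  -0.009 -5.627] sh [-23.301 -23.831   2.716] dist [ 474.3 -880.3  -80.4] t 0.1 J [ 63.7  30.3  82.1   0.   67.7 -10.2] F [-0.8  0.2  0.5] op 0.999 g 0.0
```

>>> {"op": "send_rows", "data": {"commands": [[0,0,-5.63,-23.3,-23.83,0,1],[0,0,-5.63,-23.3,-23.83,0,1],[0,0,-5.63,-23.3,-23.83,0,1],[0,0,-5.63,-23.3,-23.83,0,1],[0,0,-5.63,-23.3,-23.83,0,1],[0,0,-5.63,-23.3,-23.83,0,1],[0,0,-5.63,-23.3,-23.83,0,1],[0,0,-5.63,-23.3,-23.83,0,1],[0,0,-5.63,-23.3,-23.83,0,1],[0,0,-5.63,-23.3,-23.83,0,1],[0,0,-5.63,-23.3,-23.83,0,1],[0,0,-5.63,-23.3,-23.83,0,1],[0,0,-5.63,-23.3,-23.83,0,1],[0,0,-5.63,-23.3,-23.83,0,1],[0,0,-5.63,-23.3,-23.83,0,1],[0,0,-5.63,-23.3,-23.83,0,1],[0,0,-5.63,-23.3,-23.83,0,1],[0,0,-5.63,-23.3,-23.83,0,1],[0,0,-5.63,-23.3,-23.83,0,1],[0,0,-5.63,-23.3,-23.83,0,1]]}}

```text
time_s: 1.77
position: [0.5653, -0.1292, 0.2408]
tcp_rot: [[-0.978, -0.209, -0.001], [-0.209, 0.978, 0.001], [0.001, 0.001, -1.0]]
force: [0.4, 0.1, -0.1]
opening: 1.0
grasp_force: 0.0
```

```bash
python3 go.py 646.6 -280.2 110 102.1
```

```text
rot [ 0.009 -0.008 -0.003] sh [-1.601 -5.493  4.356] dist [  81.3 -151.  -130.8] t 1.77 J [ -23.9   26.8   88.7    0.    64.6 -126. ] F [ 0.4  0.1 -0.1] op 1.0 g 0.0
```

>>> {"op": "send_rows", "data": {"commands": [[0,0,0,-1.6,-5.49,2,1],[0,0,0,-1.6,-5.49,4.36,1],[0,0,0,-1.6,-5.49,4.36,1],[0,0,0,-1.6,-5.49,4.36,1],[0,0,0,-1.6,-5.49,4.36,1],[0,0,0,-1.6,-5.49,4.36,1],[0,0,0,-1.6,-5.49,4.36,1],[0,0,0,-1.6,-5.49,4.36,1],[0,0,0,-1.6,-5.49,4.36,1],[0,0,0,-1.6,-5.49,4.36,1]]}}

```text
time_s: 2.6
position: [0.6468, -0.277, 0.1125]
tcp_rot: [[-0.977, -0.211, 0.002], [-0.211, 0.977, -0.001], [-0.002, -0.001, -1.0]]
force: [1.2, 0.3, -0.3]
opening: 0.999
grasp_force: 0.0
```

```bash
python3 go.py 646.6 -280.2 30 102.1
```

```text
rot [-0.014  0.018  0.02 ] sh [ 0.035 -0.1    2.751] dist [ -0.2  -3.2 -82.5] t 2.6 J [ -32.3   44.5   75.5    0.    59.9 -134.5] F [ 1.2  0.3 -0.3] op 0.999 g 0.0
```

>>> {"op": "send_rows", "data": {"commands": [[0,0,0,0,0,1.2,1],[0,0,0,0,0,1.2,1],[0,0,0,0,0,1.2,1],[0,0,0,0,0,1.2,1],[0,0,0,0,0,1.2,1],[0,0,0,0,0,1.2,1]]}}

```text
time_s: 3.1
position: [0.6474, -0.2786, 0.0765]
tcp_rot: [[-0.978, -0.21, 0.003], [-0.21, 0.978, -0.002], [-0.002, -0.002, -1.0]]
force: [0.1, -0.3, -0.1]
opening: 0.995
grasp_force: 0.0
```

```bash
python3 go.py 646.6 -280.2 30 102.1
```

```text
rot [-0.025  0.025  0.007] sh [ 0.042 -0.044  1.549] dist [ -0.8  -1.6 -46.5] t 3.1 J [ -32.3   47.1   76.3   -0.    56.4 -134.5] F [ 0.1 -0.3 -0.1] op 0.995 g 0.0
```

>>> {"op": "send_rows", "data": {"commands": [[0,0,0,0.04,-0.04,1.55,1],[0,0,0,0.04,-0.04,1.55,1],[0,0,0,0.04,-0.04,1.55,1],[0,0,0,0.04,-0.04,1.55,1],[0,0,0,0.04,-0.04,1.55,0.4],[0,0,0,0.04,-0.04,1.55,0.4],[0,0,0,0.04,-0.04,1.55,0.4],[0,0,0,0.04,-0.04,1.55,0.4],[0,0,0,0.04,-0.04,1.55,0.4],[0,0,0,0.04,-0.04,1.55,0.4],[0,0,0,0.04,-0.04,1.55,0.4],[0,0,0,0.04,-0.04,1.55,0.4]]}}

```text
time_s: 4.1
position: [0.6459, -0.2797, 0.0287]
tcp_rot: [[-0.978, -0.21, 0.001], [-0.21, 0.978, -0.0], [-0.001, -0.0, -1.0]]
force: [-1.3, -0.2, 3.9]
opening: 0.691
grasp_force: 30.0
```

```bash
python3 go.py 646.6 -280.2 30 102.1;python3 go.py 646.6 -280.2 180 102.1
```

```text
rot [-0.005  0.007  0.004] sh [-0.021 -0.021 -0.043] dist [ 0.7 -0.5  1.3] t 4.1 J [ -32.5   50.8   77.1    0.    52.1 -134.6] F [-1.3 -0.2  3.9] op 0.691 g 30.0
rot [-0.005  0.007  0.004] sh [-0.024 -0.023 -5.043] dist [  0.7  -0.5 151.3] t 4.1 J [ -32.5   50.8   77.1    0.    52.1 -134.6] F [-1.3 -0.2  3.9] op 0.691 g 30.0
```

>>> {"op": "send_rows", "data": {"commands": [[0,0,0,0,0,-1.2,0.4],[0,0,0,0,0,-2.4,0.4],[0,0,0,0,0,-3.6,0.4],[0,0,0,0,0,-5,0.4],[0,0,0.5,0.1,1.2,-5,0.4],[0,0,1,0.2,2.4,-5,0.4],[0,0,1.5,0.3,3.6,-5,0.4],[0,0,2,0.4,4.8,-5,0.4],[0,0,2.5,0.44,6,-5,0.4],[0,0,3,0.44,7.2,-5,0.4],[0,0,3.42,0.44,8.4,-5,0.4],[0,0,3.42,0.44,9.6,-5,0.4],[0,0,3.42,0.44,10.8,-5,0.4],[0,0,3.42,0.44,12.24,-5,0.4],[0,0,3.42,0.44,12.24,-5,0.4],[0,0,3.42,0.44,12.24,-5,0.4],[0,0,3.42,0.44,12.24,-5,0.4],[0,0,3.42,0.44,12.24,-5,0.4],[0,0,3.42,0.44,12.24,-5,0.4],[0,0,3.42,0.44,12.24,-5,0.4]]}}

```text
time_s: 5.77
position: [0.556, 0.0752, 0.1778]
tcp_rot: [[-0.996, 0.089, 0.0], [0.089, 0.996, -0.0], [-0.0, -0.0, -1.0]]
force: [0.8, 0.3, -2.4]
opening: 0.688
grasp_force: 30.0
```

```bash
python3 go.py 556.9 75.7 83 85
python3 - <<'E'
from h import *
for n in("scene","top"):
    im,K,E=cap(n); np.savez(n+"1.npz",im=im,K=K,E=E)
    if n=="scene": a=cv2.resize(im[160:285,270:400],None,fx=4,fy=4,interpolation=cv2.INTER_CUBIC)
    else: b=cv2.resize(im[185:285,170:235+35],None,fx=2.5,fy=2.5)
o=np.zeros((500,780,3),np.uint8);o[:,:520]=a;o[:250,530:780]=b;cv2.imwrite("pics/c1.png",o)
E
```

```text
rot [-0.001  0.001 -0.021] sh [-0.028  0.02   3.161] dist [  0.9   0.5 -94.8] t 5.77 J [ -3.7  30.1  95.   -0.   54.9 -88.6] F [ 0.8  0.3 -2.4] op 0.688 g 30.0
```

View pics/c1.png

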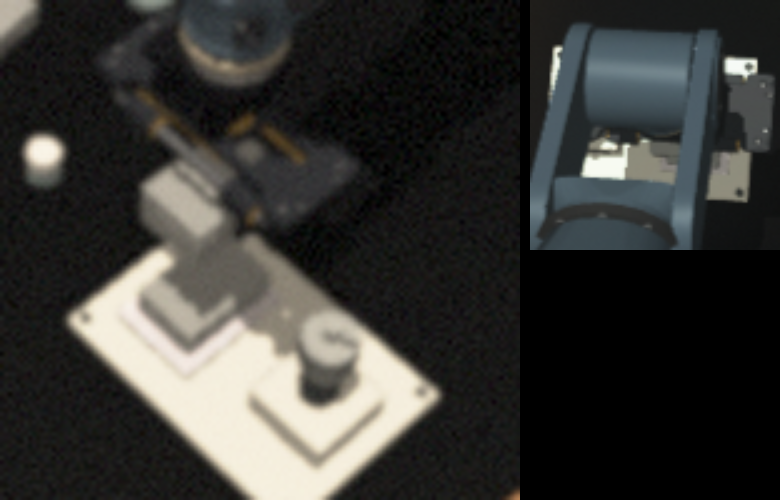

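The scene crop shows the case held level over the base case (held case near (185,210) in the crop, base near (195,300)). I'll lower it.

>>> {"op": "send_rows", "data": {"commands": [[0,0,0,-0.01,0.02,1,0.4],[0,0,0,-0.01,0.02,2,0.4],[0,0,0,-0.01,0.02,2.6,0.4],[0,0,0,-0.01,0.02,3,0.4],[0,0,0,-0.01,0.02,3.1,0.4],[0,0,0,-0.01,0.02,3.1,0.4],[0,0,0,-0.01,0.02,3.1,0.4],[0,0,0,-0.01,0.02,3.1,0.4]]}}

```text
time_s: 6.53
position: [0.5569, 0.077, 0.086]
tcp_rot: [[-0.996, 0.087, 0.002], [0.087, 0.996, -0.0], [-0.002, 0.0, -1.0]]
force: [-0.5, 1.1, -1.9]
opening: 0.687
grasp_force: 30.0
```

```bash
python3 go.py 556.4 75.7 79 85
```

```text
rot [0.001 0.028 0.001] sh [ 0.015 -0.043  0.234] dist [-0.5 -1.3 -7. ] t 6.53 J [ -3.5  38.3  98.3  -0.   43.3 -88.5] F [-0.5  1.1 -1.9] op 0.687 g 30.0
```

>>> {"op": "send_rows", "data": {"commands": [[0,0,0,0.02,-0.04,0.12,0.4],[0,0,0,0.02,-0.04,0.2,0.4],[0,0,0,0.02,-0.04,0.23,0.4],[0,0,0,0.02,-0.04,0.23,0.4],[0,0,0,0.02,-0.04,0.23,0.4],[0,0,0,0.02,-0.04,0.23,0.4]]}}

```text
time_s: 7.03
position: [0.5554, 0.076, 0.0786]
tcp_rot: [[-0.996, 0.087, 0.001], [0.087, 0.996, -0.0], [-0.001, -0.0, -1.0]]
force: [-0.8, -0.6, 3.4]
opening: 0.683
grasp_force: 30.0
```

```bash
python3 go.py 556.4 75.7 79 85
```

```text
rot [-0.002  0.007  0.005] sh [-0.035 -0.005 -0.012] dist [ 1.  -0.3  0.4] t 7.03 J [ -3.6  38.9  98.7  -0.   42.4 -88.6] F [-0.8 -0.6  3.4] op 0.683 g 30.0
```

>>> {"op": "send_rows", "data": {"commands": [[0,0,0,0,0,0,1],[0,0,0,0,0,0,1],[0,0,0,0,0,0,1],[0,0,0,0,0,0,1],[0,0,0,0,0,0,1],[0,0,0,0,0,-0.5,1],[0,0,0,0,0,-1.5,1],[0,0,0,0,0,-2.6,1],[0,0,0,0,0,-3.5,1],[0,0,0,0,-1,-3.5,1],[0,0,-0.4,0.3,-2.2,-3.5,1],[0,0,-0.8,0.6,-3.4,-3.5,1],[0,0,-1.2,0.9,-4.6,-3.5,1],[0,0,-1.6,1.2,-5.8,-3.5,1],[0,0,-1.6,1.5,-7,-3.5,1],[0,0,-1.6,1.84,-8.2,-3.5,1],[0,0,-1.6,1.84,-9.4,-3.5,1],[0,0,-1.6,1.84,-10.6,-3.5,1],[0,0,-1.6,1.84,-11.5,-3.5,1],[0,0,-1.6,1.84,-11.5,-3.5,1]]}}

```text
time_s: 8.7
position: [0.4709, -0.2691, 0.1834]
tcp_rot: [[-0.999, -0.048, 0.003], [-0.048, 0.999, -0.005], [-0.003, -0.005, -1.0]]
force: [-0.3, 0.4, 0.8]
opening: 1.002
grasp_force: 0.0
```

>>> {"op": "send_rows", "data": {"commands": [[0,0,0,0,0,1,1],[0,0,0,0,0,2,1],[0,0,0,0,0,2,1],[0,0,0,0,0,2,1],[0,0,0,0,0,2,1]]}}

```text
time_s: 9.12
position: [0.4708, -0.2627, 0.1238]
tcp_rot: [[-0.999, -0.053, 0.001], [-0.053, 0.999, -0.0], [-0.001, -0.0, -1.0]]
force: [-0.4, -1.2, 0.1]
opening: 1.003
grasp_force: 0.0
```

```bash
python3 go.py 470.5 -263 22 93
python3 - <<'E'
from h import *
o=np.zeros((560,790,3),np.uint8)
for n in("scene","top"):
    im,K,E=cap(n); np.savez(n+"2.npz",im=im,K=K,E=E)
    if n=="scene": o[:520,:360]=cv2.resize(im[190:320,285:375],None,fx=4,fy=4,interpolation=cv2.INTER_CUBIC)
    else: o[:360,370:370+400]=cv2.resize(im[195:285,170:270],None,fx=4,fy=4,interpolation=cv2.INTER_CUBIC)
cv2.imwrite("pics/c2.png",o)
E
```

```text
rot [-0.006  0.007  0.011] sh [ 0.012 -0.007  3.394] dist [  -0.3   -0.3 -101.8] t 9.12 J [ -41.    33.5  100.4    0.    46.  -134.1] F [-0.4 -1.2  0.1] op 1.003 g 0.0
```

View pics/c2.png

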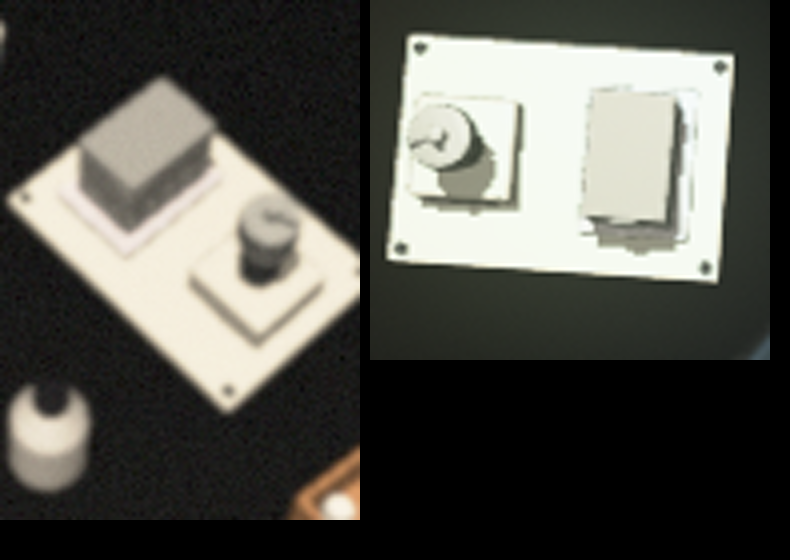

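The deep case sits flush on the base, with the column edges continuous near (150,160) in the scene crop. In the top crop its top face is at (630,155). I'll measure the top face and grasp the shallow case.

Run:
```python
from h import *
b=np.load("top2.npz");K,E=b["K"],b["E"]
for lo,hi in((190,238),(200,235)):
  c=cv2.resize(b["im"][210:262,218:255],None,fx=8,fy=8,interpolation=cv2.INTER_CUBIC)
  g=cv2.GaussianBlur(cv2.cvtColor(c,6),(9,9),0)
  k=max(cv2.findContours(cv2.morphologyEx(cv2.inRange(g,lo,hi),2,np.ones((61,61))),0,1)[0],key=cv2.contourArea)
  w=(ray((k[:,0]+.5)/8-.5+[218,210],K,E,.094)[:,:2]*1000).astype(np.float32)
  M=cv2.moments(w);print(cv2.minAreaRect(w),M["m10"]/M["m00"],M["m01"]/M["m00"])
```

```text
((558.353759765625, 75.83214569091797), (61.47032928466797, 92.87617492675781), 85.77677917480469) 558.2191675580648 75.80394203994219
((558.4385986328125, 74.41719055175781), (60.16097640991211, 91.65730285644531), 89.34385681152344) 558.706977881978 75.13263983302764
```

>>> {"op": "send_rows", "data": {"commands": [[0,0,0,0.01,-0.01,1.3,1],[0,0,0,0.01,-0.01,2.4,1],[0,0,0,0.01,-0.01,3.1,1],[0,0,0,0.01,-0.01,3.33,1],[0,0,0,0.01,-0.01,3.33,1],[0,0,0,0.01,-0.01,3.33,1],[0,0,0,0.01,-0.01,3.33,1],[0,0,0,0.01,-0.01,3.33,0.4],[0,0,0,0.01,-0.01,3.33,0.4],[0,0,0,0.01,-0.01,3.33,0.4],[0,0,0,0.01,-0.01,3.33,0.4],[0,0,0,0.01,-0.01,3.33,0.4],[0,0,0,0.01,-0.01,3.33,0.4],[0,0,0,0.01,-0.01,3.33,0.4],[0,0,0,0.01,-0.01,3.33,0.4]]}}

```text
time_s: 10.47
position: [0.47, -0.2631, 0.0234]
tcp_rot: [[-0.999, -0.053, 0.0], [-0.053, 0.999, 0.0], [-0.0, 0.0, -1.0]]
force: [-0.5, 0.8, 3.8]
opening: 0.683
grasp_force: 30.0
```

```bash
python3 go.py 470.5 -263 22 93
```

```text
rot [0.001 0.    0.004] sh [-0.017  0.002  0.048] dist [ 0.5  0.1 -1.4] t 10.47 J [ -41.1   43.6  102.8    0.    33.5 -134.2] F [-0.5  0.8  3.8] op 0.683 g 30.0
```

>>> {"op": "send_rows", "data": {"commands": [[0,0,0,0,0,-1.2,0.4],[0,0,0,0,0,-2.4,0.4],[0,0,0,0,0,-3.8,0.4],[0,0,0,0,0,-5.2,0.4],[0,0,0.3,-0.4,1.1,-5.2,0.4],[0,0,0.6,-0.8,2.3,-5.2,0.4],[0,0,0.9,-1.2,3.5,-5.2,0.4],[0,0,1.2,-1.6,4.7,-5.2,0.4],[0,0,1.6,-2,5.9,-5.2,0.4],[0,0,1.6,-2.4,7.1,-5.2,0.4],[0,0,1.6,-2.8,8.3,-5.2,0.4],[0,0,1.6,-3.2,9.5,-5.2,0.4],[0,0,1.6,-3.5,10.5,-5.2,0.4],[0,0,1.6,-3.5,11.13,-5.2,0.4],[0,0,1.6,-3.5,11.13,-5.2,0.4],[0,0,1.6,-3.5,11.13,-4.8,0.4],[0,0,1.6,-3.5,11.13,-4.2,0.4],[0,0,1.6,-3.5,11.13,-3.6,0.4],[0,0,1.6,-3.5,11.13,-3.4,0.4],[0,0,1.6,-3.5,11.13,-3.4,0.4]]}}

```text
time_s: 12.13
position: [0.5556, 0.0751, 0.1232]
tcp_rot: [[-0.996, 0.087, -0.005], [0.087, 0.996, 0.0], [0.005, -0.0, -1.0]]
force: [-0.9, 0.1, -1.6]
opening: 0.689
grasp_force: 30.0
```

>>> {"op": "send_rows", "data": {"commands": [[0,0,0,0,0,0,0.4],[0,0,0,0,0,0,0.4],[0,0,0,0,0,0,0.4],[0,0,0,0,0,0,0.4]]}}

```text
time_s: 12.47
position: [0.5579, 0.0756, 0.1261]
tcp_rot: [[-0.996, 0.087, 0.002], [0.087, 0.996, -0.0], [-0.002, 0.0, -1.0]]
force: [0.1, 0.1, -1.4]
opening: 0.684
grasp_force: 30.0
```

```bash
python3 go.py 557.1 75.7 117.2 85
```

```text
rot [0.    0.022 0.002] sh [0.027 0.001 0.296] dist [-0.8  0.1 -8.9] t 12.47 J [ -3.7  34.6  96.9  -0.   48.3 -88.7] F [ 0.1  0.1 -1.4] op 0.684 g 30.0
```

>>> {"op": "send_rows", "data": {"commands": [[0,0,0,0.02,0,0.1,0.4],[0,0,0,0.02,0,0.2,0.4],[0,0,0,0.02,0,0.26,0.4],[0,0,0,0.02,0,0.29,0.4],[0,0,0,0.02,0,0.29,0.4],[0,0,0,0.02,0,0.29,0.4],[0,0,0,0.02,0,0.29,0.4]]}}

```text
time_s: 13.05
position: [0.5565, 0.0759, 0.1174]
tcp_rot: [[-0.996, 0.087, -0.0], [0.087, 0.996, -0.0], [0.0, -0.0, -1.0]]
force: [-2.4, -0.8, 6.4]
opening: 0.691
grasp_force: 30.0
```

```bash
python3 go.py 557.1 75.7 117.2 85
```

```text
rot [-0.001 -0.001  0.005] sh [-0.021 -0.003  0.007] dist [ 0.6 -0.2 -0.2] t 13.05 J [ -3.6  35.4  97.4  -0.   47.3 -88.7] F [-2.4 -0.8  6.4] op 0.691 g 30.0
```

>>> {"op": "send_rows", "data": {"commands": [[0,0,0,0,0,0,1],[0,0,0,0,0,0,1],[0,0,0,0,0,0,1],[0,0,0,0,0,0,1],[0,0,0,0,0,0,1],[0,0,0,0,0,-0.5,1],[0,0,0,0,0,-1.5,1],[0,0,0,0,0,-2.6,1],[0,0,-1.4,0,0.5,-2.6,1],[0,0,-2.8,0,1.5,-2.6,1],[0,0,-4.2,-0.03,2.6,-2.6,1],[0,0,-5.6,-0.03,3.6,-2.6,1],[0,0,-7,-0.03,4.12,-2.6,1],[0,0,-8.4,-0.03,4.12,-2.6,1],[0,0,-9.8,-0.03,4.12,-2.6,1],[0,0,-11.2,-0.03,4.12,-2.6,1],[0,0,-12.6,-0.03,4.12,-2.6,1],[0,0,-14,-0.03,4.12,-2.6,1],[0,0,-14.6,-0.03,4.12,-2.6,1],[0,0,-14.6,-0.03,4.12,-2.6,1]]}}

```text
time_s: 14.72
position: [0.5681, 0.1989, 0.1942]
tcp_rot: [[-0.373, -0.928, -0.001], [-0.928, 0.373, -0.0], [0.0, 0.0, -1.0]]
force: [0.5, -0.5, -0.0]
opening: 1.0
grasp_force: 0.0
```

```bash
python3 go.py 568.2 199.1 118 158
python3 - <<'E'
from h import *
o=np.zeros((560,790,3),np.uint8)
for n in("scene","top"):
    im,K,E=cap(n); np.savez(n+"3.npz",im=im,K=K,E=E)
    if n=="scene": o[:520,:360]=cv2.resize(im[190:320,285:375],None,fx=4,fy=4,interpolation=cv2.INTER_CUBIC)
    else: o[:360,370:370+400]=cv2.resize(im[195:285,170:270],None,fx=4,fy=4,interpolation=cv2.INTER_CUBIC)
cv2.imwrite("pics/c3.png",o)
E
```

```text
rot [ 0.005 -0.003  0.014] sh [-7.000e-03 -1.000e-03  2.539e+00] dist [  0.1   0.2 -76.2] t 14.72 J [   8.7   31.7   88.2   -0.    60.2 -149.4] F [ 0.5 -0.5 -0. ] op 1.0 g 0.0
```

View pics/c3.png

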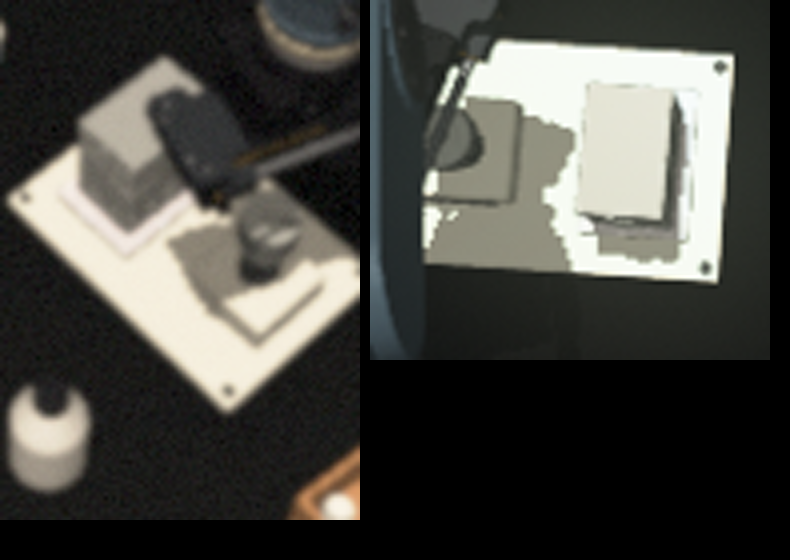

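The column is flush in both crops (top face at (160,95) in the scene crop and (630,150) in the top crop). The gripper is above the nut with the fingers clear of the column. I'll descend and grip.

>>> {"op": "send_rows", "data": {"commands": [[0,0,0,0,0,1,1],[0,0,0,0,0,2,1],[0,0,0,0,0,2.4,1],[0,0,0,0,0,2.5,1],[0,0,0,0,0,2.5,1],[0,0,0,0,0,2.5,1],[0,0,0,0,0,2.5,1],[0,0,0,0,0,2.5,0.2],[0,0,0,0,0,2.5,0.2],[0,0,0,0,0,2.5,0.2],[0,0,0,0,0,2.5,0.2],[0,0,0,0,0,2.5,0.2],[0,0,0,0,0,2.5,0.2],[0,0,0,0,0,2.5,0.2],[0,0,0,0,0,2.5,0.2],[0,0,0,0,0,2.5,0.2],[0,0,0,0,0,2.5,0.2]]}}

```text
time_s: 16.23
position: [0.5678, 0.1991, 0.1194]
tcp_rot: [[-0.374, -0.927, -0.001], [-0.927, 0.374, 0.0], [0.0, 0.001, -1.0]]
force: [-1.4, 1.1, 0.7]
opening: 0.499
grasp_force: 30.0
```

```bash
python3 go.py 568.2 199.1 119 158; python3 -c "
from h import *;print(read_state()['moment'])"
```

```text
rot [ 0.013 -0.003  0.003] sh [-0.007 -0.013  0.013] dist [ 0.4  0.  -0.4] t 16.23 J [   8.7   37.5   91.3    0.    51.2 -149.4] F [-1.4  1.1  0.7] op 0.499 g 30.0
[0.22828938 0.37617804 0.00301605]
```

>>> {"op": "send_rows", "data": {"commands": [[0,0,1,0,0,0.004,0.2],[0,0,2,0,0,0.007,0.2],[0,0,3,0,0,0.011,0.2],[0,0,4,0,0,0.015,0.2],[0,0,5,0,0,0.019,0.2],[0,0,6,0,0,0.022,0.2],[0,0,7,0,0,0.026,0.2],[0,0,8,0,0,0.03,0.2],[0,0,9,0,0,0.033,0.2],[0,0,10,0,0,0.037,0.2],[0,0,11,0,0,0.041,0.2],[0,0,12,0,0,0.044,0.2],[0,0,13,0,0,0.048,0.2],[0,0,14,0,0,0.052,0.2],[0,0,15,0,0,0.056,0.2],[0,0,16,0,0,0.059,0.2],[0,0,17,0,0,0.063,0.2],[0,0,18,0,0,0.067,0.2],[0,0,18,0,0,0.067,0.2],[0,0,18,0,0,0.067,0.2]]}}

```text
time_s: 17.9
position: [0.5669, 0.2012, 0.1174]
tcp_rot: [[-0.927, 0.375, -0.002], [0.375, 0.927, 0.004], [0.004, 0.002, -1.0]]
force: [-3.5, 7.1, 1.8]
opening: 0.495
grasp_force: 30.0
```

```bash
python3 go.py 567.8 199.1 117.4 68; python3 -c "
from h import *;print(read_state()['moment'])"
```

```text
rot [ 0.029 -0.042 -0.011] sh [-0.055 -0.052 -0.   ] dist [ 0.9 -2.1 -0. ] t 17.9 J [  8.8  37.7  91.4   0.3  51.  -59.3] F [-3.5  7.1  1.8] op 0.495 g 30.0
[ 1.13885534  0.53391358 -0.02305066]
```

>>> {"op": "send_rows", "data": {"commands": [[0,0,0,0.03,0.08,0,0.2],[0,0,1,0.03,0.08,0.004,0.2],[0,0,2,0.03,0.08,0.007,0.2],[0,0,3,0.03,0.08,0.011,0.2],[0,0,4,0.03,0.08,0.015,0.2],[0,0,5,0.03,0.08,0.019,0.2],[0,0,6,0.03,0.08,0.022,0.2],[0,0,6,0.03,0.08,0.022,0.2],[0,0,6,0.03,0.08,0.022,0.2]]}}

```text
time_s: 18.65
position: [0.5685, 0.2008, 0.1169]
tcp_rot: [[-0.619, 0.785, 0.0], [0.785, 0.619, -0.002], [-0.001, -0.001, -1.0]]
force: [-1.5, -3.0, 2.0]
opening: 0.496
grasp_force: 30.0
```

```bash
python3 go.py 567.8 201.5 117.4 38; python3 -c "
from h import *;print(read_state()['moment'])"
```

```text
rot [-0.01   0.016  0.048] sh [ 0.033 -0.002 -0.017] dist [-0.7  0.7  0.5] t 18.65 J [  8.9  37.8  91.2  -0.1  51.  -29.3] F [-1.5 -3.   2. ] op 0.496 g 30.0
[-0.5253249   0.15838626  0.60796837]
```

>>> {"op": "send_rows", "data": {"commands": [[0,0,1,0,0,0,0.2],[0,0,2,0,0,0,0.2],[0,0,2,0,0,0,0.2],[0,0,2,0,0,0,0.2],[0,0,2,0,0,0,0.2]]}}

```text
time_s: 19.07
position: [0.5686, 0.2005, 0.117]
tcp_rot: [[-0.473, 0.881, 0.0], [0.881, 0.473, -0.002], [-0.002, -0.001, -1.0]]
force: [-1.1, -5.5, 3.0]
opening: 0.494
grasp_force: 30.0
```

```bash
python3 go.py 567.8 201.5 117.4 28; python3 -c "
from h import *;print(read_state()['moment']);im,K,E=cap('scene');cv2.imwrite('pics/c4.png',cv2.resize(im[190:290,285:385],None,fx=5,fy=5,interpolation=2))"
```

```text
rot [-0.006  0.018  0.042] sh [ 0.043 -0.008 -0.015] dist [-0.8  1.   0.4] t 19.07 J [  8.9  37.8  91.2  -0.1  51.  -19.3] F [-1.1 -5.5  3. ] op 0.494 g 30.0
[-0.99034038  0.22082001  0.61512622]
```

View pics/c4.png

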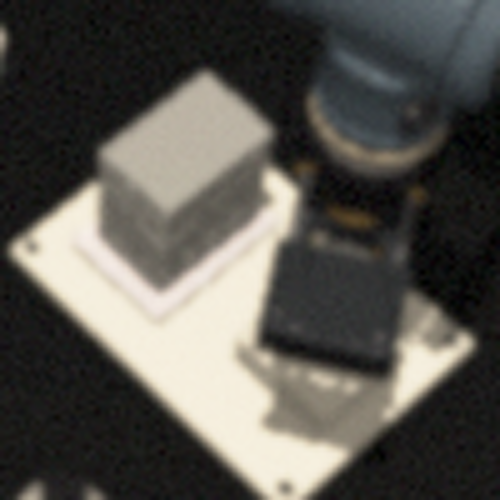

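The column is undisturbed at (185,190). The twist moment has levelled off at 0.61 N m with the grip slipping, so the nut is bottomed out. I'll back it off a quarter turn.

>>> {"op": "send_rows", "data": {"commands": [[0,0,-1,0,0,-0.004,0.2],[0,0,-2,0,0,-0.007,0.2],[0,0,-3,0,0,-0.011,0.2],[0,0,-4,0,0,-0.015,0.2],[0,0,-5,0,0,-0.019,0.2],[0,0,-6,0,0,-0.022,0.2],[0,0,-7,0,0,-0.026,0.2],[0,0,-8,0,0,-0.03,0.2],[0,0,-9,0,0,-0.033,0.2],[0,0,-10,0,0,-0.037,0.2],[0,0,-11,0,0,-0.041,0.2],[0,0,-12,0,0,-0.044,0.2],[0,0,-13,0,0,-0.048,0.2],[0,0,-14,0,0,-0.052,0.2],[0,0,-15,0,0,-0.056,0.2],[0,0,-16,0,0,-0.059,0.2],[0,0,-17,0,0,-0.063,0.2],[0,0,-18.2,0,0,-0.067,0.2],[0,0,-18.2,0,0,-0.067,0.2],[0,0,-18.2,0,0,-0.067,0.2]]}}

```text
time_s: 20.78
position: [0.5687, 0.201, 0.119]
tcp_rot: [[-0.876, -0.483, 0.001], [-0.483, 0.876, -0.0], [-0.0, -0.001, -1.0]]
force: [0.5, -4.3, 3.2]
opening: 0.498
grasp_force: 30.0
```

>>> {"op": "send_rows", "data": {"commands": [[0,0,0,0,0,0,0.2],[0,0,0,0,0,0,0.2],[0,0,0,0,0,0,0.2],[0,0,0,0,0,0,0.2],[0,0,0,0,0,0,0.2],[0,0,0,0,0,0,0.2]]}}

```text
time_s: 21.28
position: [0.5687, 0.201, 0.1189]
tcp_rot: [[-0.875, -0.484, 0.001], [-0.484, 0.875, -0.001], [-0.0, -0.001, -1.0]]
force: [-0.4, -5.6, 3.1]
opening: 0.5
grasp_force: 30.0
```

```bash
python3 go.py 567.8 201.5 119 118; python3 -c "
from h import *;s=read_state();print(s['moment'],s['qvel'])"
```

```text
rot [-0.008  0.004  0.184] sh [ 0.019  0.029 -0.002] dist [-0.9  0.5  0.1] t 21.28 J [   8.9   37.6   91.2   -0.    51.2 -110. ] F [-0.4 -5.6  3.1] op 0.5 g 30.0
[-0.89053939  0.07958414 -0.01398251] [-0.02098523  0.00925361  0.0377769  -0.09971524 -0.00548173 -0.02070998]
```

The nut turned back 90.8°, the residual moment is about zero, and the 30 N grip holds. Handing in.

```bash
python3 -c "
from rig import bot;print(bot.hand_in())"
```

```text
the job is handed in; nothing more can be done
None
```

I handed the job in at about 21 s: both cases are stacked flush on the base case and released, and the nut was bottomed out, backed off about 90° and is still gripped at 30 N; the hand-in returned no verdict.

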